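# Inspect a polished hinge leaf and hold it meshed on its jamb

## Task

Take the loose brass hinge leaf out of its wooden rack and hold it up about a hand's breadth in front of the inspection lamp's lens, centred on it, first with the bright polished face square to the lens and then with the dark back square to the lens, a second or so each. Then lower its knuckle, without forcing it, between the two knuckles of the leaf on the jamb block, with the loose leaf standing upright and its polished face to the same side as the fixed leaf's, until all three knuckle holes line up so that a pin could slide straight through. Finish still holding it there in the gripper, its knuckle holes in line, resting on nothing; leave the pin, the felt wheel and the tin where they are.

Things in the scene. Friction and masses are not known exactly. Their poses are not given: they have to be found in the camera images.
- leaf: Loose brass leaf, 0.4-0.65 kg: plate 84 (y) x 70 (z) x 10 mm (x) spanning z 16 to 86 mm; below it, on a 28 mm wide neck, one knuckle tube (24 mm dia, 28 mm long along y, 12 mm hole). Origin: centre of that hole, z up. +x is out of the bright polished face (dark screw holes), -x out of the dark brown back. Starts upright in the rack, origin 24 mm above the bench, plate top at 110 mm.
- leaf_mid (a point): Centre of the loose leaf's plate, 51 mm above the knuckle hole's centre along the leaf's z; axes as the leaf.
- rack: Fixed wooden rack, base 90 x 120 mm, origin centre of its underside. Two posts at y +-34 mm (22 mm wide in y, 34 mm in x) have slots 14 mm wide along y, floor 40 mm and tops 54 mm above the bench. The leaf's plate stands in both slots at the rack's middle, same axes; its knuckle hangs free between the posts.
- jamb: Fixed wood block 60 x 120 x 88 mm on a steel foot, origin centre of its underside; fixed brass leaf on its +x face, polished side to +x. Two fixed knuckles (24 mm dia, 12 mm holes) stand on top at y 17 to 42 and -17 to -42 mm; the 34 mm gap between is open from above. With holes in line the loose plate's lower edge clears the fixed knuckles by 4 mm.
- jamb_bore (a point): The point where the centre of the loose leaf's knuckle hole belongs: on the fixed knuckles' hole axis, midway between them, at jamb (35, 0, 110) mm. Axes as the jamb: y along the hole axis, x out of the polished face, z up.
- lamp: Fixed inspection lamp: round base 90 mm in diameter, green round head 72 mm in diameter and 35 mm deep with its top 196 mm above the bench. Origin: centre of the base's underside; the lens looks along the lamp's -x.
- lens (a point): Centre of the lamp's pale round lens (a small red dot marks it), 160 mm above the bench; axes as the lamp, so the space in front of the lens is at its -x.
- pin: Bystander: steel hinge pin 8 mm in diameter, 98 mm long, lying on the bench along its x, with a 14 mm square head. Origin: on the bench, where the shank meets the head. Leave alone.
- wheel: Bystander: grey felt polishing wheel lying flat, 100 mm in diameter, 25 mm high, origin centre of its underside. Leave alone.
- tin: Bystander: red tin 60 mm in diameter, 55 mm high, origin centre of its underside. Leave alone.

How it is judged (in metres and radians):
On the way, in this order (a step that is already met when the one before it is completed fails the run):
1. the polished face is held before the lens, square to it (contact force between the fingers and leaf above 2 N and x of lens in the frame of leaf above 0.04 m and angle between the x axis of leaf and the x axis of lamp, either way round below 0.5 rad and x of leaf_mid in the frame of lens between -0.18 and -0.04 m and y of leaf_mid in the frame of lens between -0.045 and 0.045 m and z of leaf_mid in the frame of lens between -0.045 and 0.045 m), for 0.4 s.
2. the dark back is held before the lens, square to it (contact force between the fingers and leaf above 2 N and x of lens in the frame of leaf below -0.04 m and angle between the x axis of leaf and the x axis of lamp, either way round below 0.5 rad and x of leaf_mid in the frame of lens between -0.18 and -0.04 m and y of leaf_mid in the frame of lens between -0.045 and 0.045 m and z of leaf_mid in the frame of lens between -0.045 and 0.045 m), for 0.4 s.
At the end, for the whole second after the job is handed in: Gripper still holding the leaf at rest: knuckle hole within 3 mm of the fixed hole axis (across, height), 4 mm along it, axes within 0.08 rad; leaf upright within 0.12 rad, polished face to the same side as the fixed leaf's, under 8 N on the jamb (contact force between the fingers and leaf above 2 N and contact force between leaf and jamb below 8 N and angle between the y axis of leaf and the y axis of jamb, either way round below 0.08 rad and angle between leaf's own z axis and vertical below 0.12 rad and x of jamb in the frame of leaf below -0.015 m and linear speed of leaf below 0.02 m/s and x of leaf in the frame of jamb_bore between -0.003 and 0.003 m and z of leaf in the frame of jamb_bore between -0.003 and 0.003 m and y of leaf in the frame of jamb_bore between -0.004 and 0.004 m); the arm keeps its last pose, push and grip.
It fails at once if the pin is shifted by more than 20 mm (distance of pin from where it was at the start of the episode above 0.02 m).
It fails at once if the wheel is shifted by more than 20 mm (distance of wheel from where it was at the start of the episode above 0.02 m).
It fails at once if the tin is shifted by more than 20 mm (distance of tin from where it was at the start of the episode above 0.02 m).
It fails at once if the leaf is forced against the jamb (over 40 N) (contact force between leaf and jamb above 40 N).
It also fails if it takes over 72 s, if anything falls off the work surface, if the arm or the gripper's body presses on something with over 40 N, if the wrist force passes 120 N, or if a joint passes its speed limit or range.

## Robot

A 6-joint arm with a two-finger parallel gripper is mounted at the origin on the work surface. World frame = base frame: x ahead of the robot, y to its left, z up, the work surface at z = 0. Lengths are in m, angles in degrees, forces in N, time in s.
With the tool pointing down it reaches from about 0.325 to 0.85 m from the base axis. Payload 15.5 kg.
Tool frame: the origin (TCP) lies at the very end of the fingers, on their centre line; the grasp point (between the pads) lies arm.grip_depth behind it (arm.grip_depth is the distance from the TCP to the grasp point, in m); z points along the fingers, y is the line along which they close (so a half turn about z gives the same grasp; the last joint's range is limited). The gripper opens to 91 mm and grips with 3 to 60 N. Pads are 32 mm wide; open, the fingers measure 118 mm over their backs; the gripper's body (76 mm by 178 mm) begins 60 mm behind the grasp point.
Start: joints at [-80.071, 28.281, 77.091, -0, 74.628, -5.472], TCP at [0.166, -0.603, 0.214] pointing down, gripper open.
Joint ranges: [-166.48, 166.48], [-47.26, 123.95], [12.59, 153.08], [-70.14, 250.14], [6.76, 159.57], [-176.63, 176.63]. Speed limits (degrees/s): [108.29, 108.29, 147.25, 172.46, 172.46, 172.46].

## Interface

Orientations are given as a 3x3 rotation matrix whose columns are the frame's x, y, z axes.
In Python, from rig import arm gives the robot as it stands. Calls block until the motion is done:
- arm.move_to(position, orientation): joint-space move of the TCP to a pose.
- arm.move_l(position, orientation=None, feed=0.15): straight line of the TCP; orientation=None keeps the orientation; feed is the mean speed in m/s.
- arm.move_joints(angles): joint-space move.
- arm.grip(opening): finger opening in m; the grip force is fixed at half the most; returns when the fingers have stopped.
- arm.sleep(seconds).
- arm.solve_ik(position, orientation): joint angles nearest the present ones, or None.
- arm.snapshot(name): name is "scene" or "top"; returns the picture (384x512x3 uint8, red, green, blue); there is no depth.
- arm.get_calibration(name): a dict with "intrinsics" (3x3 intrinsics, pixels), "k1" (the pictures are not rectified: a ray, as slopes to the right and down, at radius r is drawn at 1 + k1 r^2 times it, then the intrinsics apply), "cam_to_world" (4x4, takes a point from camera to world coordinates). Camera axes: x right, y down, z forward; pixel columns grow to the right and rows downward; lengths in m; the calibration is good to about 2 mm. A picture is of the moment at which its call begins. get_calibration takes no time and is no camera call.
A pose or a line that the arm cannot do raises arm.Unreachable and nothing moves.
- arm.sign_off(): hands the job in; it is judged then, once.
Readings, each from a call of its own:
- arm.current_t(): time.
- arm.current_joint_positions(): joint angles.
- arm.current_dq(): joint speeds.
- arm.current_tau(): joint torques, N m.
- arm.current_ee_pos(): TCP position.
- arm.current_tool_rot(): TCP orientation.
- arm.current_force(): force on the tool from outside, world axes, zero at the start.
- arm.current_torque(): the same for the moment, N m.
- arm.current_width(): finger opening in m.
- arm.current_grasp_force(): force on a finger pad.
Only numpy, scipy, OpenCV 4.12 (cv2) and the standard library are available. Lean on these libraries where they do the work, as an engineer would, in place of code of your own. Each camera call takes 0.05 s, during which the arm holds its last target. There are 200 camera calls.

## Working session

There is one attempt and no reset: what is moved stays moved. The work goes in short steps, each a Python script; the robot and the scene stay as the last script left them, time stands still between calls to the robot, and variables do not carry over. Pictures are saved under pics/ and viewed, at most 10 in all, crops included, and the job is handed in when it is done.

```bash
mkdir -p pics; ls; python3 - <<'E'
from rig import arm
import cv2,numpy as np
np.set_printoptions(precision=4,suppress=True)
for n in("scene","top"):
    im=arm.snapshot(n); cv2.imwrite(f"pics/{n}0.png",im[:,:,::-1]); c=arm.get_calibration(n); print(n,c)
print(arm.grip_depth,arm.current_t(),arm.current_tool_rot())
E
```

```text
pics
scene {'intrinsics': array([[394.6896,   0.    , 259.1572],
       [  0.    , 394.6896, 197.6803],
       [  0.    ,   0.    ,   1.    ]]), 'k1': -0.018273723540942984, 'cam_to_world': array([[ 0.3204,  0.6675, -0.6721,  1.1857],
       [ 0.9471, -0.2107,  0.2423, -0.1868],
       [ 0.0201, -0.7141, -0.6997,  0.7595],
       [ 0.    ,  0.    ,  0.    ,  1.    ]])}
top {'intrinsics': array([[412.2578,   0.    , 255.816 ],
       [  0.    , 412.2578, 191.5692],
       [  0.    ,   0.    ,   1.    ]]), 'k1': 0.001397772720672968, 'cam_to_world': array([[ 0.0271, -0.9957,  0.0883,  0.479 ],
       [-0.9996, -0.0271,  0.0015,  0.0176],
       [ 0.0009, -0.0883, -0.9961,  0.9622],
       [ 0.    ,  0.    ,  0.    ,  1.    ]])}
0.0188 0.1 [[ 0.9641  0.2656 -0.0002]
 [ 0.2656 -0.9641  0.0011]
 [ 0.0001 -0.0011 -1.    ]]
```

View pics/scene0.png

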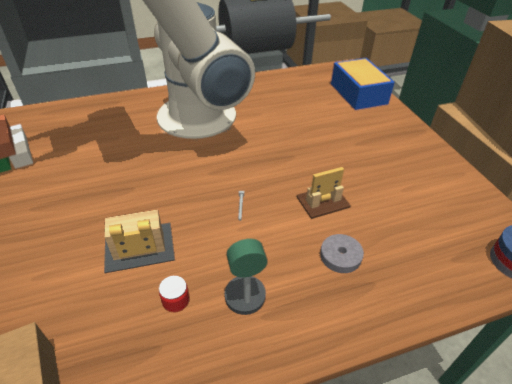

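View pics/top0.png

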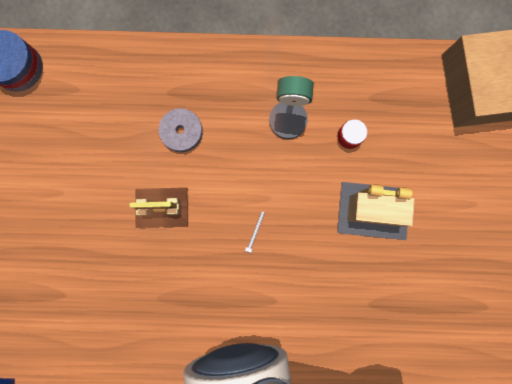

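The scene view shows the rack with the leaf at (326,190), the jamb at (138,238), the lamp at (246,270), the tin at (174,293), the wheel at (342,253) and the pin at (240,205). In the top view, +x is up and +y is left: rack (161,207), jamb (383,209), lamp (290,105). I'll zoom in for the details.

```bash
python3 - <<'E'
import cv2,numpy as np
s=cv2.imread("pics/scene0.png");t=cv2.imread("pics/top0.png")
def c(i,x,y,w=100,h=75,k=4): return cv2.resize(i[y:y+h,x:x+w],None,fx=k,fy=k,interpolation=cv2.INTER_CUBIC)
m=np.vstack([np.hstack([c(s,280,155),c(s,92,198)]),np.hstack([c(t,112,170),c(t,330,170)])])
cv2.imwrite("pics/m1.png",m)
E
```

```text
(no output)
```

View pics/m1.png

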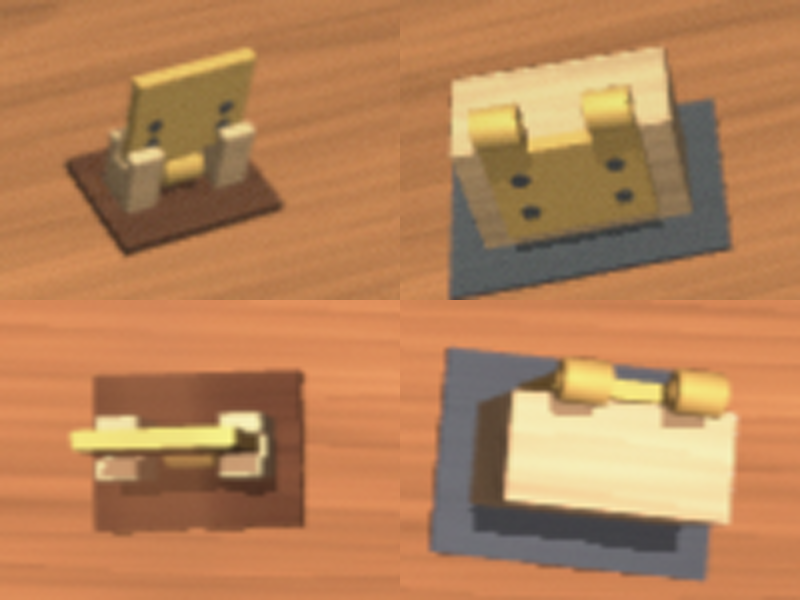

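The leaf in the rack and the fixed leaf both have their polished faces, with screw holes, toward the scene camera (world +x). The lamp lens faces the robot (−x). Next I'll measure.

```bash
cat > h.py <<'E'
import cv2,numpy as np
from rig import arm
np.set_printoptions(precision=4,suppress=True)
def rays(n,uv):
    c=arm.get_calibration(n);K=c["intrinsics"]
    p=cv2.undistortPoints(np.float64(uv).reshape(-1,1,2),K,np.array([c["k1"],0,0,0.])).reshape(-1,2)
    T=c["cam_to_world"]; d=np.c_[p,np.ones(len(p))]@T[:3,:3].T
    return T[:3,3],d
def plane(n,uv,z):
    o,d=rays(n,uv); return (o+d*((z-o[2])/d[:,2])[:,None])[:,:2]
def proj(n,P):
    c=arm.get_calibration(n);Ti=np.linalg.inv(c["cam_to_world"])
    return cv2.projectPoints(np.float64(P).reshape(-1,1,3),cv2.Rodrigues(Ti[:3,:3])[0],Ti[:3,3],c["intrinsics"],np.array([c["k1"],0,0,0.]))[0].reshape(-1,2)
def mask(im,lo,hi,box):
    h=cv2.cvtColor(im,cv2.COLOR_RGB2HSV); m=cv2.inRange(h,np.array(lo),np.array(hi))
    k=np.zeros_like(m);x0,y0,x1,y1=box;k[y0:y1,x0:x1]=m[y0:y1,x0:x1]
    return k
def comps(m,amin=15):
    n,l,s,c=cv2.connectedComponentsWithStats(m); return [(np.argwhere(l==i)[:,::-1],c[i],s[i,4]) for i in range(1,n) if s[i,4]>=amin]
def rect(xy): # m -> centre, sizes, long-axis angle (deg from +y, ccw)
    c,s,a=cv2.minAreaRect(np.float32(xy*1000)); b=cv2.boxPoints((c,s,a)); e=b[1]-b[0];f=b[2]-b[1]
    l=e if np.linalg.norm(e)>np.linalg.norm(f) else f
    l=l*np.sign(l[1]); return np.array(c)/1000,np.sort([np.linalg.norm(e),np.linalg.norm(f)]),np.degrees(np.arctan2(-l[0],l[1]))
E
python3 - <<'E'
import cv2
t=cv2.imread("pics/top0.png");h=cv2.cvtColor(t,cv2.COLOR_BGR2HSV)
for n,(x,y) in dict(leaftop=(145,205),leaftop2=(165,204),base=(150,220),post=(141,200),jwood=(380,210),knL=(376,190),knR=(405,193),foot=(347,205),lens=(293,99),head=(295,88),lbase=(288,122),table=(250,280),brassmid=(390,193)).items(): print(n,h[y,x])
print(h[97:102,284:306].tolist())
E
```

```text
leaftop [ 26 122 240]
leaftop2 [ 28 114 244]
base [ 11 146 143]
post [ 23  78 239]
jwood [ 25  69 245]
knL [ 26 123 245]
knR [ 25 126 245]
foot [120  11 113]
lens [ 14  55 121]
head [ 76  95 150]
lbase [128  15  69]
table [ 12 151 218]
brassmid [ 26 121 245]
[[[17, 47, 142], [18, 42, 140], [18, 41, 136], [18, 43, 131], [16, 42, 128], [16, 44, 128], [15, 44, 128], [16, 41, 130], [16, 41, 130], [16, 38, 129], [16, 38, 128], [15, 39, 130], [13, 34, 136], [11, 25, 142], [10, 26, 147], [15, 20, 153], [13, 21, 171], [17, 23, 181], [19, 23, 207], [23, 19, 229], [26, 22, 231], [24, 36, 189]], [[16, 50, 123], [16, 50, 123], [17, 48, 122], [18, 47, 120], [16, 46, 121], [16, 51, 121], [18, 47, 120], [18, 47, 120], [16, 47, 120], [18, 46, 121], [17, 48, 122], [16, 48, 121], [16, 47, 120], [16, 46, 121], [16, 46, 122], [17, 48, 123], [16, 44, 127], [16, 43, 129], [16, 38, 141], [18, 36, 154], [21, 38, 173], [18, 42, 199]], [[15, 50, 122], [16, 48, 121], [18, 51, 121], [18, 49, 120], [16, 47, 119], [16, 46, 121], [16, 48, 121], [16, 49, 120], [14, 52, 122], [14, 55, 121], [13, 52, 122], [16, 51, 120], [16, 46, 121], [16, 48, 122], [16, 47, 120], [17, 49, 120], [18, 47, 120], [18, 47, 120], [17, 48, 121], [17, 47, 124], [16, 47, 129], [18, 46, 139]], [[18, 50, 122], [17, 48, 121], [16, 51, 121], [16, 51, 121], [16, 48, 121], [18, 47, 120], [16, 48, 121], [13, 52, 122], [6, 91, 123], [5, 112, 121], [6, 97, 124], [11, 67, 121], [16, 51, 120], [17, 49, 120], [17, 48, 121], [16, 51, 121], [17, 49, 120], [17, 49, 120], [16, 47, 120], [16, 49, 120], [16, 47, 120], [16, 50, 122]], [[16, 48, 122], [17, 48, 121], [17, 48, 121], [16, 49, 120], [16, 47, 120], [17, 49, 120], [18, 47, 120], [15, 51, 120], [6, 89, 109], [3, 133, 100], [3, 137, 99], [5, 113, 106], [12, 68, 117], [17, 49, 120], [16, 46, 121], [16, 48, 121], [17, 49, 120], [16, 47, 120], [18, 47, 120], [16, 47, 120], [17, 48, 121], [17, 48, 121]]]
```

```bash
python3 - <<'E'
from h import *
t=cv2.imread("pics/top0.png")[:,:,::-1]
def show(nm,m,z,amin=15):
    for px,c,a in comps(m,amin):
        r=rect(plane("top",px,z)); print(nm,c,a,"cen",plane("top",c,z)[0],"rect",*r)
show("leaftop",mask(t,(24,95,200),(31,200,255),(115,195,190,216)),.110)
show("rackbase",mask(t,(0,90,60),(16,255,175),(130,183,192,232)),.008,300)
show("jwood",mask(t,(20,40,225),(30,95,255),(345,180,420,235)),.088,200)
show("brass",mask(t,(24,105,200),(31,200,255),(360,178,420,203)),.115)
show("foot",mask(t,(100,0,60),(140,40,140),(335,180,415,242)),.004,200)
show("lensdot",mask(t,(0,80,80),(7,255,160),(280,95,308,108)),.160,3)
show("head",mask(t,(60,60,60),(90,255,255),(270,70,320,110)),.180,100)
show("lampbase",mask(t,(110,0,40),(150,60,110),(265,95,312,142)),.01,100)
E
```

```text
leaftop [149.2273 203.8807] 176 cen [0.523  0.2387] rect [0.5232 0.2371] [ 9.3588 82.7665] 3.4073548
rackbase [162.3405 208.1764] 1633 cen [0.5191 0.2343] rect [0.5206 0.2385] [ 91.8206 127.4826] 3.5888693
jwood [384.8602 209.4632] 1330 cen [ 0.5258 -0.2557] rect [ 0.5276 -0.2552] [ 57.353  116.9531] -4.440311
brass [383.5862 191.0115] 87 cen [ 0.5624 -0.2446] rect [ 0.5622 -0.2433] [ 9.3921 46.6294] -9.864098
brass [405.6774 192.4194] 31 cen [ 0.5607 -0.2902] rect [ 0.5608 -0.2907] [ 5.8171 20.9   ] -7.988786
foot [363.8034 218.6993] 1124 cen [ 0.5076 -0.2331] rect [ 0.5271 -0.2552] [114.3944 154.2574] -4.498591
lensdot [293.2857 100.5714] 7 cen [ 0.7341 -0.0508] rect [ 0.7342 -0.0513] [2.0399 5.9772] 1.5646598
head [296.1043  86.1527] 537 cen [ 0.7566 -0.0541] rect [ 0.7564 -0.0541] [39.0856 62.4731] -6.7742124
lampbase [292.6337 122.1955] 486 cen [ 0.7296 -0.0631] rect [ 0.7319 -0.0645] [56.8018 65.9419] 76.039986
```

```bash
cat >> h.py <<'E'
def R(yaw,s=1): # leaf yaw (deg) -> tool rot; tool y = s*leaf x, z down
    a=np.radians(yaw); y=s*np.array([np.cos(a),np.sin(a),0]); z=np.array([0,0,-1.]); return np.c_[np.cross(y,z),y,z]
LEAF=(0.5230,0.2375,3.45); JAMB=(0.5275,-0.2552,-4.45); LENS=(0.7342,-0.0510,.160); LY=-7.
def off(x,y,yaw,dx): a=np.radians(yaw); return np.array([x+dx*np.cos(a),y+dx*np.sin(a)])
BORE=off(*JAMB,.035); INS=off(LENS[0],LENS[1],LY,-.10)
E
python3 - <<'E'
from h import *
print(BORE,INS)
for s in(1,-1):
    for nm,p,z,y in(("leaf",LEAF[:2],.071,LEAF[2]),("leafup",LEAF[:2],.2,LEAF[2]),("ins",INS,.156,LY),("insB+",INS,.156,LY+180),("jambup",BORE,.25,JAMB[2]),("jamb",BORE,.157,JAMB[2])):
        print(s,nm,arm.solve_ik([*p,z],R(y,s)))
E
```

```text
[ 0.5624 -0.2579] [ 0.6349 -0.0388]
1 leaf [18.4676 34.2747 92.8724 -0.     52.8529 15.0176]
1 leafup [18.4676 25.0106 85.4395 -0.     69.5499 15.0176]
1 ins [-8.874  32.4084 79.3117 -0.     68.2798 -1.874 ]
1 insB+ None
1 jambup [-30.1641  26.0042  75.196   -0.      78.7999 -25.7141]
1 jamb [-30.1641  31.0369  81.8836  -0.      67.0795 -25.7141]
-1 leaf [  18.4676   34.2747   92.8724   -0.       52.8529 -164.9824]
-1 leafup [  18.4676   25.0106   85.4395   -0.       69.5499 -164.9824]
-1 ins None
-1 insB+ [-8.874  32.4084 79.3117 -0.     68.2798 -1.874 ]
-1 jambup [-30.1641  26.0042  75.196   -0.      78.7999 154.2859]
-1 jamb [-30.1641  31.0369  81.8836  -0.      67.0795 154.2859]
```

```bash
python3 - <<'E'
from h import *
arm.move_to([*LEAF[:2],.2],R(LEAF[2]))
arm.move_l([*LEAF[:2],.071],feed=.1)
print(arm.current_t(),arm.current_ee_pos(),arm.current_force())
arm.grip(0.0); print(arm.current_width(),arm.current_grasp_force(),arm.current_force())
arm.move_l([*LEAF[:2],.20],feed=.1)
print(arm.current_t(),arm.current_width(),arm.current_grasp_force(),arm.current_force(),arm.current_torque())
for n in("scene","top"): cv2.imwrite(f"pics/{n}1.png",arm.snapshot(n)[:,:,::-1])
s=cv2.imread("pics/scene1.png");t=cv2.imread("pics/top1.png")
cv2.imwrite("pics/m2.png",np.hstack([cv2.resize(s[90:240,270:400],None,fx=3,fy=3),cv2.resize(t[150:250,90:200],None,fx=3.5,fy=4.5)]))
E
```

```text
4.7333 [0.5233 0.2376 0.0715] [-0.2651  0.4255  0.6053]
0.010052422268824041 29.99947965145111 [ 0.284  -0.4932 -0.4304]
7.3833 0.00959110607983826 29.998795688152313 [ 0.0143 -0.1516 -3.8129] [-0.0691 -0.0876  0.0035]
```

View pics/m2.png

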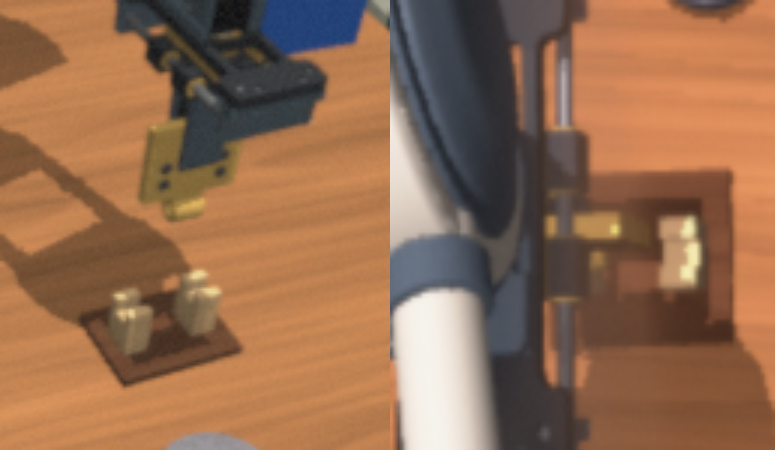

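Grasp is good: width is 10 mm at 30 N and the leaf hangs upright. Next come both faces at the lamp, then a stop above the jamb.

```bash
python3 - <<'E'
from h import *
arm.move_to([*INS,.156],R(LY)); arm.sleep(1.2); print(arm.current_t(),arm.current_grasp_force())
cv2.imwrite("pics/scene_a.png",arm.snapshot("scene")[:,:,::-1])
j=list(arm.current_joint_positions()); j[5]=174.8; arm.move_joints(j); arm.sleep(1.2)
cv2.imwrite("pics/scene_b.png",arm.snapshot("scene")[:,:,::-1])
print(arm.current_t(),arm.current_grasp_force(),arm.current_joint_positions())
arm.move_l([INS[0]-.06,INS[1],.23],feed=.15)
arm.move_to([*BORE,.25],R(JAMB[2])); arm.sleep(.3)
print(arm.current_t(),arm.current_width(),arm.current_force(),arm.current_ee_pos())
for n in("scene","top"): cv2.imwrite(f"pics/{n}2.png",arm.snapshot(n)[:,:,::-1])
a,b,s,t=[cv2.imread(f"pics/{n}.png") for n in("scene_a","scene_b","scene2","top2")]
f=lambda i,x,y,w,h:cv2.resize(i[y:y+h,x:x+w],(400,300),interpolation=cv2.INTER_CUBIC)
cv2.imwrite("pics/m3.png",np.vstack([np.hstack([f(a,180,170,160,120),f(b,180,170,160,120)]),np.hstack([f(s,70,150,160,120),f(t,330,150,120,90)])]))
E
```

```text
9.8417 29.998822510242462
13.85 29.99876707792282 [ -8.8753  32.4091  79.313    0.0015  68.2788 174.7973]
17.975 0.009887837434355506 [-0.0111 -0.3918 -4.8531] [ 0.5624 -0.2579  0.25  ]
```

View pics/m3.png

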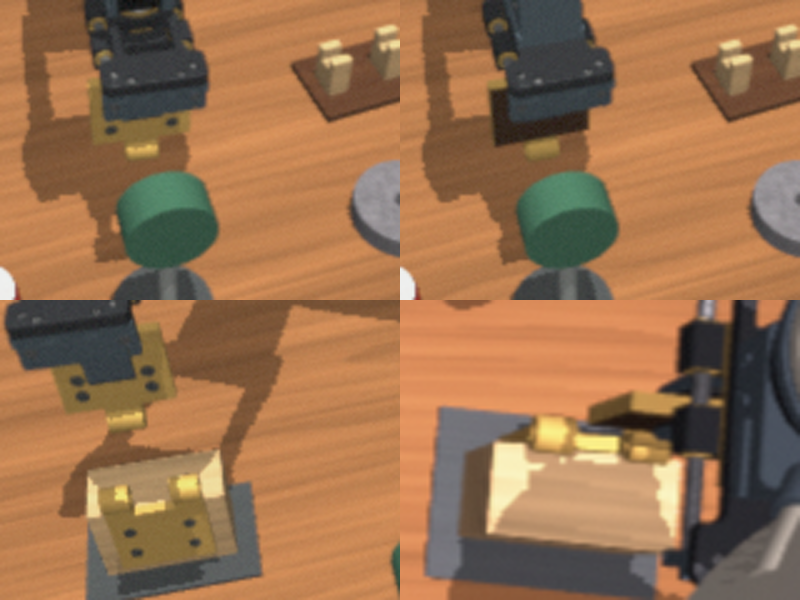

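Both presentations look right: the polished face was toward the lens in a, and the dark side was toward it in b after the turn. The leaf now hovers above the jamb. I'll go down to just above the fixed knuckles and compare closely.

```bash
python3 - <<'E'
from h import *
arm.move_l([*BORE,.192],feed=.1); arm.sleep(.3)
print(arm.current_t(),arm.current_force())
for n in("scene","top"): cv2.imwrite(f"pics/{n}3.png",arm.snapshot(n)[:,:,::-1])
s=cv2.imread("pics/scene3.png");t=cv2.imread("pics/top3.png")
x,y=100,175
cv2.imwrite("pics/m4.png",cv2.resize(s[y:y+75,x:x+80],None,fx=8,fy=8,interpolation=cv2.INTER_CUBIC))
a=np.radians(JAMB[2]);Rz=np.array([[np.cos(a),-np.sin(a),0],[np.sin(a),np.cos(a),0],[0,0,1]])
def P(L,o): return ((proj("scene",np.array(L)@Rz.T+o)-[x,y])*8).round(1)
B=np.array([*BORE,.110])
print("fixed end tops y42,17,-17,-42",P([[0,42e-3,.012],[0,.017,.012],[0,-.017,.012],[0,-.042,.012]],B))
print("block top front corners",P([[-.005,.06,-.022],[-.005,-.06,-.022],[-.065,.06,-.022],[-.065,-.06,-.022]],B))
B[2]=.145;print("loose knuckle ends (front)",P([[.012,.014,0],[.012,-.014,0],[0,.014,-.012],[0,-.014,-.012]],B), "plate lower front corners",P([[.005,.042,.016],[.005,-.042,.016]],B))
E
```

```text
19.1083 [-0.5684  0.5532 -4.2167]
fixed end tops y42,17,-17,-42 [[391.8 356.5]
 [297.5 372.1]
 [167.6 393.5]
 [ 71.  409.5]]
block top front corners [[477.3 414.6]
 [ 33.9 489.6]
 [462.6 265.2]
 [ 39.  333.2]]
loose knuckle ends (front) [[270.  348.2]
 [159.8 366.2]
 [277.9 346.4]
 [169.9 364. ]] plate lower front corners [[366.7 269.6]
 [ 33.3 323. ]]
```

View pics/m4.png

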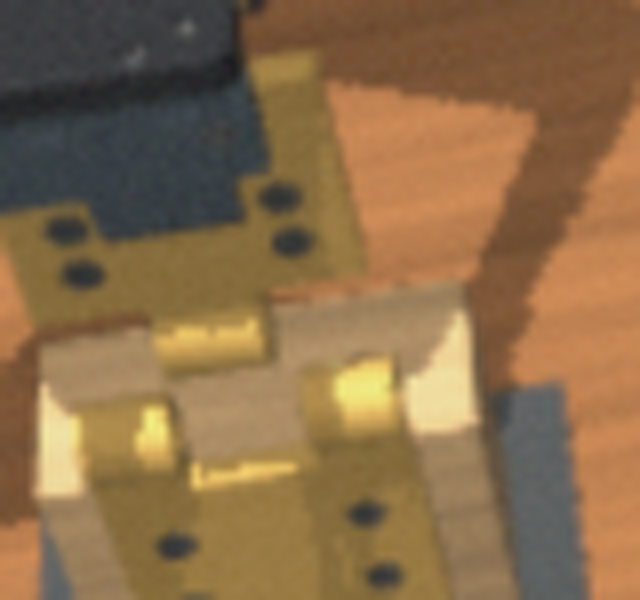

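The wood-block corners and fixed knuckles appear about 1–2 px right and lower than predicted: the gap spans x≈176–301 in the crop and the loose knuckle about 160–269. So the jamb is about 1 mm further along +y and about 2 mm further along +x than I estimated. I'll shift, lower in stages with a force check, and check that the three knuckles line up.

```bash
cat >> h.py <<'E'
def jp(dx,dy): 
    a=np.radians(JAMB[2]); return BORE+np.array([dx*np.cos(a)-dy*np.sin(a),dx*np.sin(a)+dy*np.cos(a)])
E
python3 - <<'E'
from h import *
p=jp(.002,.0012); arm.move_l([*p,.192],feed=.05); arm.sleep(.3); f0=arm.current_force();q0=arm.current_torque();print(f0,q0)
for z in(.178,.171,.164,.1575):
    arm.move_l([*p,z],feed=.03); f=arm.current_force()-f0; print(z,f,arm.current_torque()-q0)
    if np.linalg.norm(f)>5: break
arm.sleep(.3); print(arm.current_t(),arm.current_force()-f0,arm.current_ee_pos())
im=np.mean([arm.snapshot("scene").astype(float) for _ in range(6)],0).astype(np.uint8)[:,:,::-1]; cv2.imwrite("pics/scene4.png",im)
tp=arm.snapshot("top")[:,:,::-1]; cv2.imwrite("pics/top4.png",tp)
x,y=100,200
cv2.imwrite("pics/m5.png",cv2.resize(im[y:y+50,x:x+66],None,fx=12,fy=12,interpolation=cv2.INTER_CUBIC))
E
```

```text
[ 0.0195  0.7477 -4.5256] [-0.0051 -0.1306  0.031 ]
0.178 [-0.3014  0.1495  0.7434] [0.0099 0.0345 0.0027]
0.171 [-0.4415 -1.1284  0.0815] [-0.0424  0.0802 -0.0761]
0.164 [ 0.2575 -1.0919  0.1942] [-0.0617  0.0381 -0.082 ]
0.1575 [ 0.1282 -1.1158  0.317 ] [-0.0518  0.0361 -0.025 ]
21.8083 [-0.4821 -0.5359  0.374 ] [ 0.5645 -0.2569  0.1576]
```

View pics/m5.png

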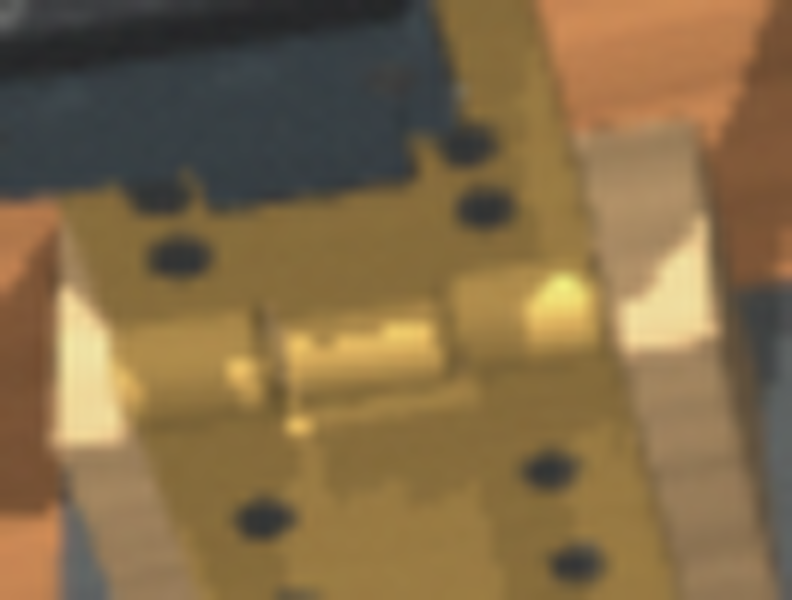

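Seating is force-free and the knuckle is in the gap. It spans x≈284–441 with the gap at about 258–451, so it's about 1.3 mm too far to +y. To check x, I'll take intensity profiles across the three tubes.

```bash
python3 - <<'E'
from h import *
g=cv2.imread("pics/scene4.png").astype(np.float32)
a=np.radians(JAMB[2]);Rz=np.array([[np.cos(a),-np.sin(a),0],[np.sin(a),np.cos(a),0],[0,0,1]])
B=np.array([*jp(.002,0),.110])
# sample along camera-facing arc plane: coordinate w perpendicular to view within jamb xz plane; u=dir up-back
cam=arm.get_calibration("scene")["cam_to_world"][:3,3]
v=Rz.T@(cam-B); v[1]=0; v/=np.linalg.norm(v); u=np.array([-v[2],0,v[0]]) # up-back
print("view",v)
ws=np.arange(-.018,.0181,.001)
cols={}
for nm,ys in dict(L=np.linspace(-.038,-.021,9),M=np.linspace(-.009,.009,9),Rr=np.linspace(.021,.038,9)).items():
    P=np.array([[B+Rz@(w*u+[0,y,0]) for y in ys] for w in ws]); q=proj("scene",P.reshape(-1,3)).astype(np.float32).reshape(len(ws),-1,2)
    cols[nm]=cv2.remap(g,q[...,0],q[...,1],cv2.INTER_CUBIC).mean(2).mean(1)
for i,w in enumerate(ws): print(f"{w*1000:5.0f}",*(f"{cols[k][i]:7.1f}" for k in cols))
# along y at ridge (w=0..4mm)
ys=np.arange(-.046,.0461,.001)
P=np.array([[B+Rz@(w*u+[0,y,0]) for y in ys] for w in (-.004,-.002,0)]);q=proj("scene",P.reshape(-1,3)).astype(np.float32).reshape(3,-1,2)
r=cv2.remap(g,q[...,0],q[...,1],cv2.INTER_CUBIC).mean(2).mean(0); print([(int(round(y*1000)),int(k)) for y,k in zip(ys,r)])
E
```

```text
view [0.6869 0.     0.7267]
  -18    99.6   100.7    98.8
  -17    99.7   102.6    99.0
  -16    99.9   107.4    99.7
  -15    99.9   114.3   100.0
  -14    99.3   118.5    99.6
  -13    98.0   115.8    98.5
  -12    95.3   108.5    97.0
  -11    93.6   103.1    96.7
  -10    95.6   103.9   100.4
   -9   101.0   111.0   107.9
   -8   107.7   120.6   117.0
   -7   112.7   130.9   125.7
   -6   117.9   140.0   132.6
   -5   122.6   149.1   138.9
   -4   128.0   158.2   144.6
   -3   133.3   165.3   151.1
   -2   134.9   169.0   157.1
   -1   132.4   164.5   162.0
    0   129.0   151.2   164.3
    1   128.2   136.4   162.5
    2   128.7   126.4   158.3
    3   128.3   120.3   151.8
    4   127.7   112.9   142.7
    5   126.2   106.0   133.5
    6   123.9   101.9   125.2
    7   118.2   100.4   118.8
    8   110.6   100.1   111.4
    9   104.3    99.9   106.5
   10   101.5   100.0   104.7
   11   101.1   100.2   104.9
   12   100.9   100.3   104.7
   13   100.0   100.4   103.8
   14    97.9   100.3   100.8
   15    92.1   100.1    95.2
   16    84.0    99.9    89.3
   17    77.0   100.2 
[... 388 characters left out ...]
-17, 110), (-16, 117), (-15, 135), (-14, 153), (-13, 164), (-12, 164), (-11, 160), (-10, 153), (-9, 146), (-8, 143), (-7, 145), (-6, 151), (-5, 158), (-4, 160), (-3, 158), (-2, 157), (-1, 156), (0, 155), (1, 155), (2, 159), (3, 165), (4, 170), (5, 170), (6, 169), (7, 169), (8, 167), (9, 166), (10, 154), (11, 136), (12, 117), (13, 105), (14, 101), (15, 107), (16, 116), (17, 120), (18, 121), (19, 122), (20, 121), (21, 121), (22, 121), (23, 122), (24, 122), (25, 126), (26, 130), (27, 141), (28, 158), (29, 171), (30, 176), (31, 177), (32, 178), (33, 178), (34, 179), (35, 180), (36, 179), (37, 178), (38, 166), (39, 151), (40, 133), (41, 123), (42, 125), (43, 136), (44, 154), (45, 164), (46, 172)]
```

The lower edges of all three tubes coincide within about 0.5 mm (profile minima at −11, −10.7 and −11.3 mm). Their +y ends are offset equally (−3, −2.7, −2.7 mm), so the knuckle is centred and nothing is pressing on it. Handing in.

```bash
python3 - <<'E'
from h import *
print(arm.current_t(),arm.current_grasp_force(),arm.current_force(),arm.current_dq())
print(arm.sign_off())
E
```

```text
22.1583 29.99872773885727 [ 0.3876  0.434  -3.9348] [ 0.0668 -0.0279 -0.039  -0.0617 -0.061   0.0015]
the job is handed in; nothing more can be done
None
```

I showed the leaf to the lens polished face first, then dark back (about 3.5° off square, near the wrist joint's limit), and handed the job in at 22 s with its knuckle held between the fixed knuckles, holes in line to about 1 mm by camera; the result of the judging was not reported back.

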